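Sort the injection vials into their colour-coded dosing stands

TASK

Put the three injection vials into the dosing stands, each one standing upright inside the collar of the stand that has the colour of its cap: red in red, green in green, blue in blue. They are glass: set them down, don't drop them or knock them over, and leave the dropper bottle, the oximeter and the stamp where they are.

Things in the scene. Friction and masses are not known exactly. Their poses are not given: they have to be found in the camera images.
- vial_red: loose upright glass injection vial with a red flip cap and a red band on its label; round, 27 mm across up to 42 mm above its foot, then a narrower neck and a cap 19 mm across, 50 mm tall in all, 18 to 31 g. Origin: centre of its underside; z points up along the vial.
- vial_green: loose upright glass injection vial with a green flip cap and a green band on its label; round, 27 mm across up to 42 mm above its foot, then a narrower neck and a cap 19 mm across, 50 mm tall in all, 18 to 31 g. Origin: centre of its underside; z points up along the vial.
- vial_blue: loose upright glass injection vial with a blue flip cap and a blue band on its label; round, 27 mm across up to 42 mm above its foot, then a narrower neck and a cap 19 mm across, 50 mm tall in all, 18 to 31 g. Origin: centre of its underside; z points up along the vial.
- stand_red: red plastic dosing stand fixed to the worktop: flat foot 70 x 70 mm, 6 mm thick, with a raised round collar in the middle (55 mm outside, 44 mm inside, its rim 14 mm above the worktop) round a pale flat well floor 6 mm above the worktop. Origin: centre of its underside, on the axis of the collar, at worktop height; z up.
- stand_green: green plastic dosing stand fixed to the worktop: flat foot 70 x 70 mm, 6 mm thick, with a raised round collar in the middle (55 mm outside, 44 mm inside, its rim 14 mm above the worktop) round a pale flat well floor 6 mm above the worktop. Origin: centre of its underside, on the axis of the collar, at worktop height; z up.
- stand_blue: blue plastic dosing stand fixed to the worktop: flat foot 70 x 70 mm, 6 mm thick, with a raised round collar in the middle (55 mm outside, 44 mm inside, its rim 14 mm above the worktop) round a pale flat well floor 6 mm above the worktop. Origin: centre of its underside, on the axis of the collar, at worktop height; z up.
- dropper_bottle: bystander: upright brown dropper bottle with a black rubber teat, 34 mm across, 102 mm tall, loose. Origin: centre of its underside; z up.
- oximeter: bystander: blue and white finger pulse oximeter lying on the worktop, 34 x 58 x 30 mm, loose. Origin: centre of its underside; z up, y along its length.
- rubber_stamp: bystander: hand stamp with a red knob on a black base, standing, 24 x 48 mm, 67 mm tall, loose. Origin: centre of its underside; z up, base longest along y.

How it is judged:
At the end, for the whole second after the job is handed in: Each vial stands upright (0.12 rad) in the stand of its cap colour, foot 3 to 10 mm above the worktop and within 12 mm of the collar axis, released and at rest; dropper bottle, oximeter and stamp upright (0.2 rad) and within 15 mm of where they began (horizontal distance between vial_red and stand_red below 0.012 m and height (world z) of vial_red between 0.003 and 0.01 m and angle between each of vial_red, vial_green, vial_blue's own z axis and vertical below 0.12 rad and linear speed of each of vial_red, vial_green, vial_blue below 0.02 m/s and contact force between the fingers and vial_red below 0.05 N and horizontal distance between vial_green and stand_green below 0.012 m and height (world z) of vial_green between 0.003 and 0.01 m and contact force between the fingers and vial_green below 0.05 N and horizontal distance between vial_blue and stand_blue below 0.012 m and height (world z) of vial_blue between 0.003 and 0.01 m and contact force between the fingers and vial_blue below 0.05 N and distance of each of dropper_bottle, oximeter, rubber_stamp from where it was at the start of the episode below 0.015 m and angle between each of dropper_bottle, oximeter, rubber_stamp's own z axis and vertical below 0.2 rad); the robot touches nothing.
It fails at once if the dropper bottle, oximeter or stamp is pushed more than 15 mm or tipped (distance of any of dropper_bottle, oximeter, rubber_stamp from where it was at the start of the episode above 0.015 m or angle between any of dropper_bottle, oximeter, rubber_stamp's own z axis and vertical above 0.2 rad).
It fails at once if a vial is knocked over (angle between any of vial_red, vial_green, vial_blue's own z axis and vertical above 0.9 rad).
It fails at once if a vial is dropped: out of the fingers with its foot more than 30 mm above the worktop ((height (world z) of vial_red above 0.03 m and contact force between the fingers and vial_red below 0.01 N) or (height (world z) of vial_green above 0.03 m and contact force between the fingers and vial_green below 0.01 N) or (height (world z) of vial_blue above 0.03 m and contact force between the fingers and vial_blue below 0.01 N)).
It also fails if it takes over 88 s, if anything falls off the work surface, if the arm or the gripper's body presses on something with over 40 N, if the wrist force passes 120 N, or if a joint passes its speed limit or range.

ROBOT

A 6-joint arm with a two-finger parallel gripper is mounted at the origin on a cart in front of the work surface, level with it; the furniture and walls round the work are solid. World frame = base frame: x ahead of the robot, y to its left, z up, the work surface at z = 0. Lengths are in m, angles in rad, forces in N, time in s.
With the tool pointing down it reaches from about 0.3 to 0.775 m from the base axis. Payload 14.6 kg.
Tool frame: the origin (TCP) lies at the very end of the fingers, on their centre line; the grasp point (between the pads) lies 19 mm behind it; z points along the fingers, y is the line along which they close (so a half turn about z gives the same grasp; the last joint's range is limited). The gripper opens to 94 mm and grips with 3 to 60 N. Pads are 16 mm wide; open, the fingers measure 119 mm over their backs; the gripper's body (75 mm by 177 mm) begins 78 mm behind the grasp point.
Start: joints at [1.067, 0.3, 1.521, -0, 1.321, -0.067], TCP at [0.233, 0.498, 0.205] pointing down, gripper open.
Joint ranges: [-3.03, 3.03], [-0.79, 2.21], [0.23, 2.52], [-1.04, 4.18], [0, 3.07], [-2.55, 2.55]. Speed limits (rad/s): [2.22, 2.22, 2.57, 3.14, 3.14, 3.14].

INTERFACE

Orientations are given as [roll, pitch, yaw] about the fixed x, y, z axes, in that order (R = Rz(yaw) Ry(pitch) Rx(roll)).
In Python, from station import ctrl, cams gives the robot as it stands. The module is installed in compiled form; this text tells all that it offers.
- The arm moves only by the tool arm_command, never from a script. Its argument "plan" is a list that holds one entry, the list of rows, each a list of 7 numbers: the shift along the tool's x, y, z in a scale on which 1.0 is 500 mm, then the turn, a rotation vector about the tool's x, y, z in fractions of the full range, 1 being pi rad, then the closure, from -1 (fully open) to 1 (shut). A call has 1 to 12 rows; each row is the pose to reach, as a shift and turn from the pose commanded when the call began, along the tool's axes at that moment; what a row does not reach only later rows make up. A row lasts 1/10 s, in which the tool goes at most 50 mm and 8.59 degrees, less where a joint would pass 70% of its speed; a pose out of reach is approached as far as the arm can. A call with a gripper value outside its range is refused whole. The fingers move at their own pace and stop on an object; "squeeze" is the grip in N (left out, the last holds). Time passes only in rows, so rows that repeat a pose let the fingers close. It gives the time, the measured TCP pose, the force, the opening and the grip force at its end, in the units of the state.
- ctrl.get_obs(): the state, without advancing time (a new reading comes with each control period).
- cams.camera(name): name is "scene" or "side" or "wrist"; returns (picture, depth): 480x640x3 uint8, blue, green, red; 480x640 float32, m along the optical axis (not along the pixel's ray), 0 where there is no reading.
- cams.camera_info(name): a dict with "fx", "fy", "cx", "cy" (pixels), "world_to_cam" (4x4, takes a point from world to camera coordinates). Camera axes: x right, y down, z forward; pixel columns grow to the right and rows downward; lengths in m; the calibration is good to about 2 mm. The wrist camera is an equidistant fisheye: a pixel r from the principal point sees the ray r / f radians off the axis. A picture is of the moment at which its call begins: read the wrist's pose just before it. camera_info takes no time and is no camera call; for the wrist camera it gives the pose at the moment of the call.
- ctrl.hand_in(): hands the job in; it is judged then, once.
The state is a dict: "time_s": time; "qpos": joint angles; "joint_vel": joint speeds; "tau": joint torques, N m; "ee_pos": TCP position; "eef_rot": TCP orientation; "force": force on the tool from outside, world axes, zero at the start; "moment": the same for the moment, N m; "grip_width": finger opening in m; "grip_force": force on a finger pad.
Only numpy, scipy, OpenCV 4.12 (cv2) and the standard library are available. Lean on these libraries where they do the work, as an engineer would, in place of code of your own. Each camera call takes 0.05 s, during which the arm holds its last target. There are 200 camera calls.

## Working session

There is one attempt and no reset: what is moved stays moved. The work goes in short steps, Python scripts to look and compute and a tool call to move; the robot and the scene stay as the last step left them, time stands still between calls to the robot, and variables do not carry over. Pictures are saved under pics/ and viewed, at most 14 in all, crops included, and the job is handed in when it is done.

Besides the shell and the picture viewer there is one more tool, called after "Request:" as name([rows], argument=value, ...), one row to a line, values as JSON. arm_command: Moves the arm, as the interface text tells. Its arguments: {"type":"object","properties":{"plan":{"type":"array"},"squeeze":{"type":"number"}},"required":["plan"]}

```bash
mkdir -p pics; ls
python3 - <<'E'
from station import ctrl,cams
import cv2,pickle,numpy as np
o=ctrl.get_obs(); print({k:np.round(v,4).tolist() for k,v in o.items()})
d={}
for n in("scene","side"):
    i=cams.camera_info(n); p,z=cams.camera(n); d[n]=(i,p,z); cv2.imwrite(f"pics/{n}0.png",p); print(n,i)
pickle.dump(d,open("d0.pkl","wb"))
E
```

```text
pics
{'time_s': 0.0, 'qpos': [1.0674, 0.3005, 1.5216, -0.0, 1.3207, -0.0666], 'joint_vel': [0.0003, 0.0005, 0.0007, -0.0001, 0.001, -0.0004], 'tau': [-0.0037, -53.1815, -35.2732, 0.0707, 0.0245, -0.0002], 'ee_pos': [0.2325, 0.4981, 0.2049], 'eef_rot': [-3.1404, -0.0001, 2.7048], 'force': [0.2234, -0.2479, -0.5348], 'moment': [0.0279, -0.0061, 0.0114], 'grip_force': 0.0, 'grip_width': 0.0939}
scene {'fx': 480.6807394100651, 'fy': 480.6807394100651, 'cx': 308.85133257682173, 'cy': 244.88318928448342, 'world_to_cam': array([[ 0.78077822, -0.62456501,  0.01743345, -0.42741937],
       [-0.37053986, -0.48532277, -0.79193561,  0.23596975],
       [ 0.50307612,  0.61186629, -0.61035568,  0.89381181],
       [ 0.        ,  0.        ,  0.        ,  1.        ]])}
side {'fx': 452.8254317431694, 'fy': 452.8254317431694, 'cx': 320.28777163289567, 'cy': 231.8505921808977, 'world_to_cam': array([[-0.96923972, -0.24591226,  0.01007583,  0.49025784],
       [-0.12085049,  0.43985863, -0.88989861,  0.11397923],
       [ 0.21440504, -0.86374275, -0.45604708,  0.79579577],
       [ 0.        ,  0.        ,  0.        ,  1.        ]])}
```

View pics/scene0.png

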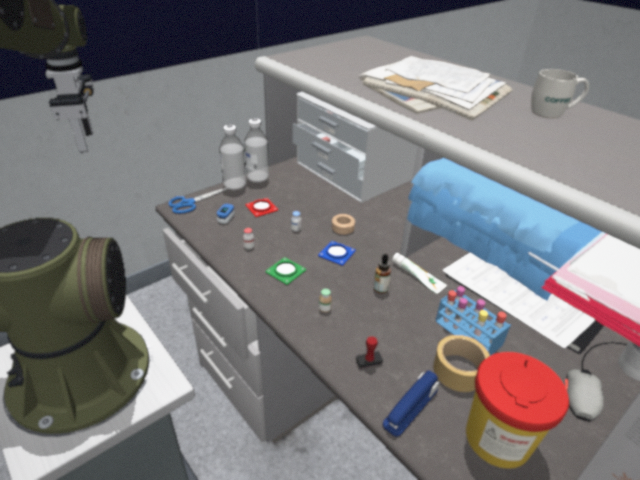

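View pics/side0.png

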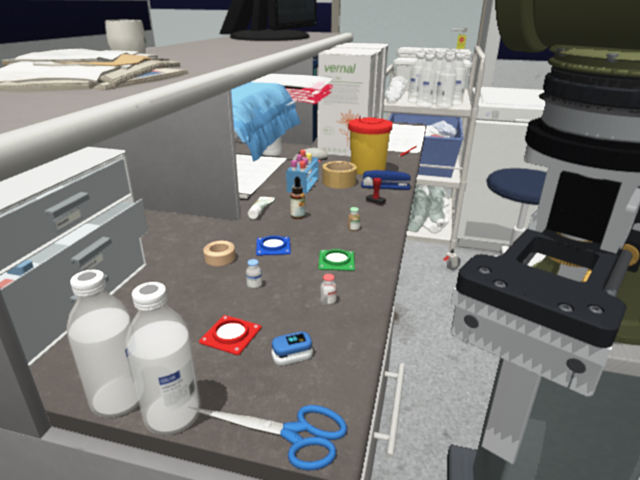

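Scene view: vial red (248,239), blue (296,221) and green (325,300); stands red (262,207), blue (337,252) and green (286,270). Side view: vials red (328,290), blue (254,273) and green (354,218); stands red (231,332), blue (273,245) and green (337,259). The bystanders are the bottle at (383,275), the oximeter at (226,213) and the stamp at (370,352) in the scene view. Next I triangulate these points.

```bash
cat > h.py <<'E'
import numpy as np,cv2
def ray(i,u,v):
    M=i["world_to_cam"];R=M[:3,:3];d=R.T@np.array([(u-i["cx"])/i["fx"],(v-i["cy"])/i["fy"],1.]);return -R.T@M[:3,3],d/np.linalg.norm(d)
def plane(i,uv,z): o,d=ray(i,*uv);return o+d*(z-o[2])/d[2]
def tri(rs):
    P=[np.eye(3)-np.outer(d,d) for o,d in rs];x=np.linalg.solve(sum(P),sum(p@o for p,(o,d) in zip(P,rs)))
    return x,max(np.linalg.norm(p@(x-o)) for p,(o,d) in zip(P,rs))
def blob(p,c,w,col):
    x0,y0=c[0]-w,c[1]-w;q=p[y0:c[1]+w+1,x0:c[0]+w+1];h=cv2.cvtColor(q,cv2.COLOR_BGR2HSV);H,S,V=cv2.split(h)
    if col=="white": m=(S<60)&(V>170)
    else:
        t={"red":0,"green":62,"blue":112}[col];dh=np.abs((H.astype(int)-t+90)%180-90);m=(dh<16)&(S>75)&(V>60)
    n,l,st,ce=cv2.connectedComponentsWithStats(m.astype(np.uint8));
    if n<2:return None
    out=[(int(st[k,4]),round(ce[k][0]+x0,1),round(ce[k][1]+y0,1),st[k,:4].tolist()) for k in range(1,n) if st[k,4]>6]
    return sorted(out,key=lambda a:-a[0])
E
python3 - <<'E'
from h import *
import pickle
d=pickle.load(open("d0.pkl","rb"))
S={"red":((248,234),(328,282)),"blue":((296,216),(254,267)),"green":((325,294),(354,213))}
T={"red":((262,207),(231,332)),"blue":((337,252),(273,245)),"green":((286,270),(337,259))}
np.set_printoptions(precision=4,suppress=True)
I=[d[n][0] for n in("scene","side")];P=[d[n][1] for n in("scene","side")]
for c in S:
    b=[blob(P[k],S[c][k],11 if k else 8,c) for k in(0,1)];print("vial",c,b)
    if all(b): print(tri([ray(I[k],*b[k][0][1:3]) for k in(0,1)]))
    w=[blob(P[k],T[c][k],22 if k and c=="red" else 14,"white") for k in(0,1)];print("stand",c,w)
    if all(w): print(tri([ray(I[k],*w[k][0][1:3]) for k in(0,1)]),[plane(I[k],w[k][0][1:3],.006)[:2] for k in(0,1)])
for n,uv in {"bottle_foot":((382,291),(298,216)),"stamp_foot":((370,362),(376,202)),"oxi":((226,213),(292,350)),"tapeS":((343,224),(219,253))}.items():
    print(n,[plane(I[k],uv[k],.0)[:2] for k in(0,1)])
for f,wn in ((P[0],(215,180,375,320)),): cv2.imwrite("pics/c0.png",cv2.resize(f[wn[1]:wn[3],wn[0]:wn[2]],None,fx=4,fy=4,interpolation=2))
E
```

```text
vial red [[(36, np.float64(247.5), np.float64(230.0), [4, 2, 8, 5])], [(78, np.float64(328.3), np.float64(276.8), [6, 2, 12, 8]), (12, np.float64(332.2), np.float64(292.5), [11, 20, 8, 3])]]
(array([0.4594, 0.1327, 0.0472]), np.float64(0.0006932643704253967))
stand red [[(84, np.float64(261.0), np.float64(205.0), [6, 9, 15, 7])], [(327, np.float64(230.1), np.float64(330.7), [8, 14, 28, 15])]]
(array([0.5831, 0.2589, 0.0068]), np.float64(0.0002870956843095058)) [array([0.5841, 0.2601]), array([0.5832, 0.2582])]
vial blue [[(18, np.float64(295.8), np.float64(213.2), [5, 4, 6, 4])], [(33, np.float64(252.8), np.float64(261.8), [5, 3, 10, 6]), (19, np.float64(254.7), np.float64(277.0), [6, 19, 12, 4])]]
(array([0.599 , 0.1201, 0.047 ]), np.float64(0.0003666483635069205))
stand blue [[(133, np.float64(336.7), np.float64(250.3), [6, 8, 17, 10])], [(120, np.float64(272.8), np.float64(242.6), [4, 8, 20, 8])]]
(array([ 0.6149, -0.0245,  0.0078]), np.float64(0.0006821012814503221)) [array([ 0.6174, -0.0225]), array([ 0.6153, -0.0268])]
vial green [None, None]
stand green [[(157, np.float64(285.3), np.float64(268.3), [4, 7, 19, 11])], [(151, np.float64(336.1), np.float64(256.9), [3, 8, 21, 9])]]
(array([ 0.4745, -0.0019,  0.0074]), np.float64(0.0005139690357526568)) [array([ 0.4761, -0.0004]), array([ 0.4745, -0.0037])]
bottle_foot [array([ 0.606 , -0.1904]), array([ 0.606 , -0.1786])]
stamp_foot [array([ 0.4445, -0.3168]), array([ 0.4379, -0.3126])]
oxi [array([0.4901, 0.2924]), array([0.4807, 0.2685])]
tapeS [array([0.7113, 0.0584]), array([0.7094, 0.0334])]
```

Run:
```python
from h import *
import pickle
np.set_printoptions(precision=4,suppress=True)
d=pickle.load(open("d0.pkl","rb"))
I=[d[n][0] for n in("scene","side")];P=[d[n][1] for n in("scene","side")]
C=[]
for k,c,w in((0,(325,294),8),(1,(354,212),9)):
    q=P[k][c[1]-w:c[1]+w+1,c[0]-w:c[0]+w+1];b,g,r=[q[...,j].astype(int) for j in range(3)]
    m=((g-r>18)&(g-b>8)).astype(np.uint8);n,l,s,ce=cv2.connectedComponentsWithStats(m)
    for j in range(1,n):
        if s[j,4]>3:print(k,s[j],ce[j]+np.array(c)-w)
    j=min((j for j in range(1,n) if s[j,4]>8),key=lambda j:ce[j][1]);C.append(ce[j]+np.array(c)-w)
print("green",tri([ray(I[k],*C[k]) for k in(0,1)]))
for n,a,b in(("jarfootL",(234,186),(110,405)),("jarfootR",(258,180),(168,420)),("drawercorner",(361,193),(145,268))):
    print(n,plane(I[0],a,0),plane(I[1],b,0))
# jar tops
print(tri([ray(I[0],230,127),ray(I[1],150,290)]),tri([ray(I[0],255,122),ray(I[1],88,277)]))
# depth cloud: tall things near workspace
for k in(0,1):
    z=d[("scene","side")[k]][2];v,u=np.nonzero(z>0);Z=z[v,u];X=np.c_[(u-I[k]["cx"])/I[k]["fx"]*Z,(v-I[k]["cy"])/I[k]["fy"]*Z,Z]
    M=I[k]["world_to_cam"];W=(X-M[:3,3])@M[:3,:3]
    for n,lo,hi in(("jars",(.5,.25,.1),(.9,.5,.3)),("mid",(.4,-.3,.08),(.75,.2,.3))):
        s=W[np.all((W>lo)&(W<hi),1)];print(k,n,len(s),np.percentile(s,[1,50,99],axis=0) if len(s) else"")
        if len(s):
            g,ct=np.unique(np.round(s[:,:2]/.03).astype(int),axis=0,return_counts=True);print([(*(a*.03).round(2).tolist(),int(q)) for a,q in zip(g,ct) if q>15])
```

```text
0 [ 4  2 10  8 61] [325.3443 291.623 ]
1 [ 5  4  9  5 39] [354. 209.]
1 [ 6 18  8  1  8] [354.5 221. ]
green (array([ 0.4684, -0.1517,  0.0472]), np.float64(0.000996792394663939))
jarfootL [0.5835 0.4026 0.    ] [0.673  0.4244 0.    ]
jarfootR [0.6604 0.3892 0.    ] [0.5899 0.4263 0.    ]
drawercorner [0.8596 0.1445 0.    ] [0.8201 0.1232 0.    ]
(array([0.5919, 0.4111, 0.1813]), np.float64(0.00045499198206975817)) (array([0.6723, 0.4058, 0.1791]), np.float64(0.0016035590185840402))
0 jars 4570 [[0.5603 0.2548 0.1011]
 [0.7971 0.4006 0.1613]
 [0.8664 0.4663 0.2957]]
[(0.57, 0.39, 233), (0.57, 0.42, 132), (0.6, 0.39, 207), (0.6, 0.42, 32), (0.63, 0.39, 59), (0.63, 0.42, 45), (0.66, 0.39, 298), (0.66, 0.42, 62), (0.69, 0.39, 107), (0.75, 0.45, 454), (0.75, 0.48, 66), (0.78, 0.27, 22), (0.78, 0.45, 432), (0.81, 0.27, 142), (0.81, 0.3, 95), (0.81, 0.33, 102), (0.81, 0.36, 96), (0.81, 0.39, 99), (0.81, 0.42, 20), (0.81, 0.45, 374), (0.84, 0.24, 26), (0.84, 0.27, 163), (0.84, 0.3, 157), (0.84, 0.33, 187), (0.84, 0.36, 175), (0.84, 0.39, 180), (0.84, 0.42, 102), (0.84, 0.45, 289), (0.87, 0.
[... 1389 characters left out ...]
, 298), (0.87, 0.3, 163), (0.87, 0.33, 28), (0.9, 0.27, 106), (0.9, 0.3, 26)]
1 mid 3334 [[ 0.6069 -0.2937  0.085 ]
 [ 0.7281 -0.1587  0.2132]
 [ 0.7492  0.1726  0.2994]]
[(0.6, -0.18, 57), (0.69, -0.3, 34), (0.69, -0.27, 83), (0.69, -0.24, 71), (0.69, -0.21, 88), (0.69, -0.18, 141), (0.69, -0.15, 77), (0.72, -0.3, 44), (0.72, -0.27, 232), (0.72, -0.24, 177), (0.72, -0.21, 217), (0.72, -0.18, 246), (0.72, -0.15, 429), (0.72, -0.12, 266), (0.72, -0.06, 19), (0.72, 0.0, 19), (0.72, 0.03, 20), (0.72, 0.06, 23), (0.72, 0.09, 24), (0.72, 0.12, 30), (0.72, 0.15, 27), (0.72, 0.18, 32), (0.75, -0.27, 33), (0.75, -0.24, 27), (0.75, -0.21, 30), (0.75, -0.18, 68), (0.75, -0.15, 78), (0.75, -0.12, 691)]
```

View pics/c0.png

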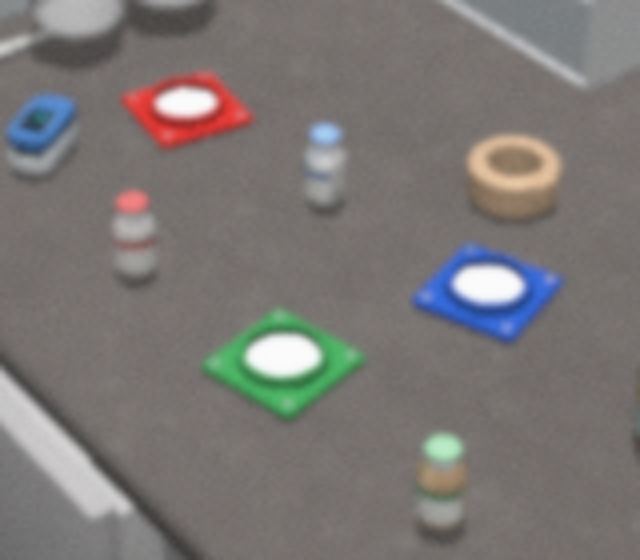

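Units first: shifts go in shares of 500 mm and turns go in shares of pi rad. So -360 mm is -0.72, -235 mm is -0.47, -0.437 rad is -0.1391.

Request:
arm_command([
  [[-0.72, -0.47, 0.19, 0, 0, -0.1391, -1], [-0.72, -0.47, 0.19, 0, 0, -0.1391, -1], [-0.72, -0.47, 0.19, 0, 0, -0.1391, -1], [-0.72, -0.47, 0.19, 0, 0, -0.1391, -1], [-0.72, -0.47, 0.19, 0, 0, -0.1391, -1], [-0.72, -0.47, 0.19, 0, 0, -0.1391, -1], [-0.72, -0.47, 0.19, 0, 0, -0.1391, -1], [-0.72, -0.47, 0.19, 0, 0, -0.1391, -1], [-0.72, -0.47, 0.19, 0, 0, -0.1391, -1], [-0.72, -0.47, 0.19, 0, 0, -0.1391, -1], [-0.72, -0.47, 0.19, 0, 0, -0.1391, -1], [-0.72, -0.47, 0.19, 0, 0, -0.1391, -1]],
], squeeze=8)

```text
time_s: 1.3
ee_pos: [0.4591, 0.1339, 0.1105]
eef_rot: [3.141, -0.0, -3.141]
force: [0.2, 0.2, 0.7]
grip_width: 0.0937
grip_force: 0.0
```

Run:
```python
from station import ctrl,cams
from h import *
import pickle
i=cams.camera_info("wrist");p,z=cams.camera("wrist");cv2.imwrite("pics/w1.png",p)
pickle.dump((i,p,z),open("w1.pkl","wb"))
print(i, np.round(ctrl.get_obs()["ee_pos"],4))
d=pickle.load(open("d0.pkl","rb"))
I,P,z=d["side"];v,u=np.nonzero(z>0);Z=z[v,u];X=np.c_[(u-I["cx"])/I["fx"]*Z,(v-I["cy"])/I["fy"]*Z,Z]
M=I["world_to_cam"];W=(X-M[:3,3])@M[:3,:3];s=W[np.all((W>(.6,-.1,.2))&(W<(.82,.3,.45)),1)];print("rail",len(s),np.percentile(s,[1,20,50,80,99],axis=0).round(3))
```

```text
{'fx': 371.64829954431775, 'fy': 371.64829954431775, 'cx': 321.82024749034764, 'cy': 239.49444956782182, 'world_to_cam': array([[-6.65042671e-04,  9.99999723e-01, -3.34924595e-04,
        -1.33271285e-01],
       [ 9.58058471e-01,  7.33129931e-04,  2.86571857e-01,
        -4.43836498e-01],
       [ 2.86572023e-01, -1.30294832e-04, -9.58058693e-01,
         1.70184196e-01],
       [ 0.00000000e+00,  0.00000000e+00,  0.00000000e+00,
         1.00000000e+00]])} [0.459  0.1341 0.1107]
rail 6975 [[ 0.724 -0.09   0.295]
 [ 0.726  0.034  0.311]
 [ 0.735  0.148  0.329]
 [ 0.795  0.25   0.331]
 [ 0.819  0.298  0.35 ]]
```

View pics/w1.png

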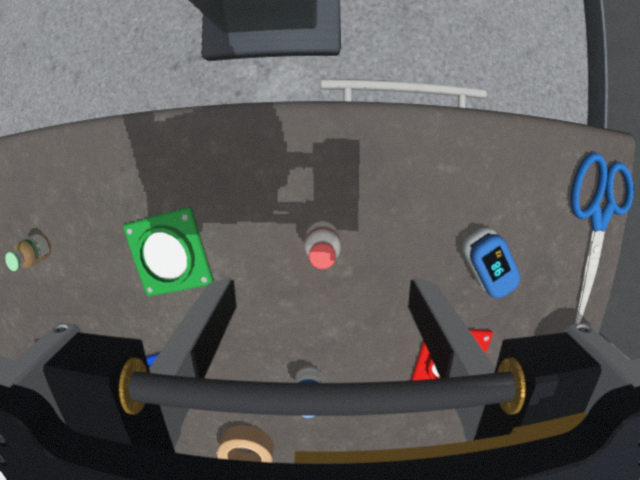

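The wrist view shows the red cap at (321,256), midway between the fingers, and the green stand disc at (165,256). I check both with fisheye rays.

```bash
cat >> h.py <<'E'
def fray(i,u,v):
    M=i["world_to_cam"];R=M[:3,:3];a=np.array([u-i["cx"],v-i["cy"]])/i["fx"];t=np.linalg.norm(a)
    d=R.T@np.r_[a/t*np.sin(t),np.cos(t)];return -R.T@M[:3,3],d
def fplane(i,u,v,z): o,d=fray(i,u,v);return (o+d*(z-o[2])/d[2]).round(4)
E
python3 - <<'E'
from h import *
import pickle
i,p,z=pickle.load(open("w1.pkl","rb"));d=pickle.load(open("d0.pkl","rb"))
b=blob(p,(321,256),16,"red");print(b);b=b[0];print(fplane(i,b[1],b[2],.05),tri([fray(i,b[1],b[2]),ray(d["scene"][0],247.5,230),ray(d["side"][0],328.3,276.8)]))
b=blob(p,(165,256),30,"white")[0];print(b,fplane(i,b[1],b[2],.006),tri([fray(i,b[1],b[2]),ray(d["scene"][0],285.3,268.3),ray(d["side"][0],336.1,256.9)]))
E
```

```text
[(594, np.float64(321.9), np.float64(255.8), [3, 3, 28, 27])]
[0.4598 0.1336 0.05  ] (array([0.45986508, 0.13325417, 0.0472791 ]), np.float64(0.0011919133332719718))
(1542, np.float64(164.8), np.float64(255.2), [9, 6, 43, 46]) [ 0.4756 -0.0017  0.006 ] (array([ 0.47479377, -0.00147057,  0.00726047]), np.float64(0.0007691336710178976))
```

To row units: 96 mm is 0.192, 75 mm is 0.15.

Request:
arm_command([
  [[0, 0, 0.08, 0, 0, 0, -1], [0, 0, 0.15, 0, 0, 0, -1], [0, 0, 0.192, 0, 0, 0, -1], [0, 0, 0.192, 0, 0, 0, -1], [0, 0, 0.192, 0, 0, 0, 1], [0, 0, 0.192, 0, 0, 0, 1], [0, 0, 0.192, 0, 0, 0, 1], [0, 0, 0.192, 0, 0, 0, 1], [0, 0, 0.192, 0, 0, 0, 1], [0, 0, 0.192, 0, 0, 0, 1], [0, 0, 0.192, 0, 0, 0, 1], [0, 0, 0.192, 0, 0, 0, 1]],
], squeeze=8)

```text
time_s: 2.55
ee_pos: [0.4595, 0.1331, 0.0144]
eef_rot: [-3.142, -0.0, -3.142]
force: [0.5, -1.0, -0.7]
grip_width: 0.0333
grip_force: 0.0
```

To row units: -10 mm is -0.02, -5 mm is -0.01.

Request:
arm_command([
  [[0, 0, 0, 0, 0, 0, 1], [0, 0, 0, 0, 0, 0, 1], [0, 0, 0, 0, 0, 0, 1], [0, 0, 0, 0, 0, 0, 1], [0, 0, -0.01, 0, 0, 0, 1], [0, 0, -0.02, 0, 0, 0, 1], [0, 0, -0.02, 0, 0, 0, 1]],
], squeeze=8)

```text
time_s: 3.25
ee_pos: [0.4599, 0.1332, 0.0253]
eef_rot: [3.141, 0.001, -3.141]
force: [-0.1, -0.9, -0.7]
grip_width: 0.0268
grip_force: 8.0
```

To row units: 126 mm is 0.252, -123 mm is -0.246.

Request:
arm_command([
  [[0, 0, -0.05, 0, 0, 0, 1], [0, 0, -0.12, 0, 0, 0, 1], [-0.02, 0.02, -0.13, 0, 0, 0, 1], [-0.06, 0.06, -0.13, 0, 0, 0, 1], [-0.11, 0.112, -0.13, 0, 0, 0, 1], [-0.16, 0.164, -0.13, 0, 0, 0, 1], [-0.21, 0.214, -0.13, 0, 0, 0, 1], [-0.236, 0.24, -0.13, 0, 0, 0, 1], [-0.246, 0.252, -0.13, 0, 0, 0, 1], [-0.246, 0.252, -0.13, 0, 0, 0, 1], [-0.246, 0.252, -0.13, 0, 0, 0, 1]],
])

```text
time_s: 4.35
ee_pos: [0.5819, 0.2585, 0.0894]
eef_rot: [-3.141, -0.0, -3.142]
force: [-0.4, 0.2, -0.4]
grip_width: 0.0267
grip_force: 8.0
```

To row units: 69 mm is 0.138, 68 mm is 0.136.

Request:
arm_command([
  [[-0.002, 0, 0.05, 0, 0, 0, 1], [-0.002, 0, 0.09, 0, 0, 0, 1], [-0.002, 0, 0.116, 0, 0, 0, 1], [-0.002, 0, 0.128, 0, 0, 0, 1], [-0.002, 0, 0.134, 0, 0, 0, 1], [-0.002, 0, 0.136, 0, 0, 0, 1], [-0.002, 0, 0.138, 0, 0, 0, 1], [-0.002, 0, 0.138, 0, 0, 0, 1]],
])

```text
time_s: 5.15
ee_pos: [0.5836, 0.2592, 0.021]
eef_rot: [3.141, 0.001, -3.141]
force: [-0.4, -0.4, -0.1]
grip_width: 0.0264
grip_force: 8.0
```

Run:
```python
from station import ctrl,cams
import cv2,numpy as np
o=ctrl.get_obs();print(np.round(o["ee_pos"],4),o["force"],o["grip_width"])
p,z=cams.camera("wrist");s,_=cams.camera("side")
c=cv2.resize(s[270:370,190:330],None,fx=3,fy=3,interpolation=2)
w=cv2.resize(p[140:340,220:420],(300,300));cv2.imwrite("pics/a1.png",np.hstack([c,w]))
```

```text
[0.5836 0.2592 0.021 ] [-0.44746595 -0.35925158 -0.09301074] 0.026362561119681355
```

View pics/a1.png

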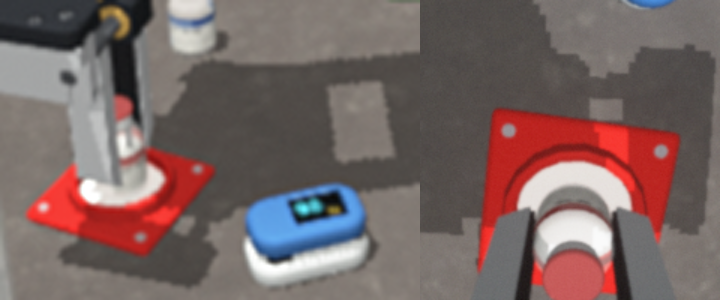

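The red vial is inside its collar, centred and just above the floor. I release it and retreat.

To row units: -90 mm is -0.18, -70 mm is -0.14.

Request:
arm_command([
  [[0, 0, 0.002, 0, 0, 0, 1], [0, 0, 0.002, 0, 0, 0, -0.2], [0, 0, 0.002, 0, 0, 0, -0.2], [0, 0, 0.002, 0, 0, 0, -0.2], [0, 0, 0.002, 0, 0, 0, -0.2], [0, 0, 0.002, 0, 0, 0, -0.2], [0, 0, -0.05, 0, 0, 0, -0.2], [0, 0, -0.14, 0, 0, 0, -0.2], [0, 0, -0.18, 0, 0, 0, -0.2], [0, 0, -0.18, 0, 0, 0, -0.2]],
])

```text
time_s: 6.25
ee_pos: [0.5848, 0.2597, 0.114]
eef_rot: [3.14, 0.005, -3.141]
force: [-0.5, -0.3, 0.3]
grip_width: 0.0561
grip_force: 0.0
```

To row units: -139 mm is -0.278, -125 mm is -0.25.

Request:
arm_command([
  [[-0.01, -0.08, 0, 0, 0, 0, -0.2], [-0.02, -0.17, 0, 0, 0, 0, -0.2], [-0.03, -0.25, 0, 0, 0, 0, -0.2], [-0.03, -0.278, 0, 0, 0, 0, -0.2], [-0.03, -0.278, 0, 0, 0, 0, -0.2], [-0.03, -0.278, 0, 0, 0, 0, -0.2]],
])

```text
time_s: 6.85
ee_pos: [0.5982, 0.121, 0.1098]
eef_rot: [3.141, -0.001, -3.141]
force: [-0.7, 1.3, -0.8]
grip_width: 0.0564
grip_force: 0.0
```

Run:
```python
from station import ctrl,cams
from h import *
import pickle
d=pickle.load(open("d0.pkl","rb"))
i=cams.camera_info("wrist");p,z=cams.camera("wrist");cv2.imwrite("pics/w2.png",p);print(np.round(ctrl.get_obs()["ee_pos"],4))
b=blob(p,(321,256),22,"blue");print(b);b=b[0];print(fplane(i,b[1],b[2],.05),tri([fray(i,b[1],b[2]),ray(d["scene"][0],295.8,213.2),ray(d["side"][0],252.8,261.8)]))
b=blob(p,(160,256),50,"white");print(b);print(fplane(i,b[0][1],b[0][2],.006))
```

```text
[0.5982 0.1215 0.11  ]
[(548, np.float64(323.0), np.float64(256.7), [11, 10, 27, 26])]
[0.5993 0.1215 0.05  ] (array([0.59948901, 0.12084926, 0.04702382]), np.float64(0.0010864653733978357))
[(1449, np.float64(154.6), np.float64(256.9), [25, 28, 41, 46]), (17, np.float64(118.0), np.float64(238.0), [6, 30, 5, 5]), (16, np.float64(195.2), np.float64(275.6), [83, 68, 5, 4]), (11, np.float64(145.1), np.float64(293.4), [34, 86, 3, 4])]
[ 0.616  -0.0245  0.006 ]
```

View pics/w2.png

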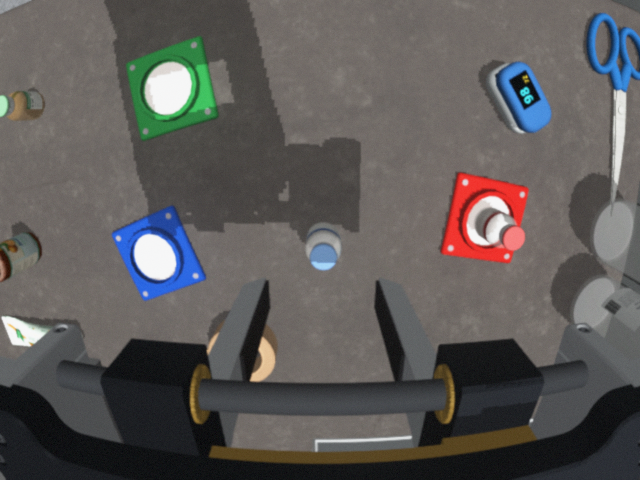

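The red vial stands in its collar at (495,225). The blue cap is at (323,257) between the fingers, and the blue stand is at (155,257).

Request:
arm_command([
  [[-0.002, 0, 0.08, 0, 0, 0, -0.2], [-0.002, 0, 0.15, 0, 0, 0, -0.2], [-0.002, 0, 0.192, 0, 0, 0, -0.2], [-0.002, 0, 0.192, 0, 0, 0, -0.2], [-0.002, 0, 0.192, 0, 0, 0, 1], [-0.002, 0, 0.192, 0, 0, 0, 1], [-0.002, 0, 0.192, 0, 0, 0, 1], [-0.002, 0, 0.192, 0, 0, 0, 1], [-0.002, 0, 0.192, 0, 0, 0, 1], [-0.002, 0, 0.192, 0, 0, 0, 1], [-0.002, 0, 0.192, 0, 0, 0, 1], [-0.002, 0, 0.192, 0, 0, 0, 1]],
], squeeze=8)

```text
time_s: 8.1
ee_pos: [0.5999, 0.1203, 0.0153]
eef_rot: [3.141, 0.001, -3.141]
force: [-1.3, 0.5, 6.0]
grip_width: 0.0271
grip_force: 8.0
```

To row units: -10 mm is -0.02, -5 mm is -0.01.

Request:
arm_command([
  [[0, 0, 0, 0, 0, 0, 1], [0, 0, -0.01, 0, 0, 0, 1], [0, 0, -0.02, 0, 0, 0, 1], [0, 0, -0.02, 0, 0, 0, 1]],
])

```text
time_s: 8.5
ee_pos: [0.5998, 0.1202, 0.0253]
eef_rot: [3.141, 0.001, -3.141]
force: [0.4, -0.1, -1.0]
grip_width: 0.0265
grip_force: 8.0
```

To row units: -145 mm is -0.29, -139 mm is -0.278.

Request:
arm_command([
  [[0, 0, -0.05, 0, 0, 0, 1], [0, 0, -0.12, 0, 0, 0, 1], [-0.002, -0.02, -0.13, 0, 0, 0, 1], [-0.006, -0.07, -0.13, 0, 0, 0, 1], [-0.012, -0.13, -0.13, 0, 0, 0, 1], [-0.02, -0.19, -0.13, 0, 0, 0, 1], [-0.028, -0.244, -0.13, 0, 0, 0, 1], [-0.032, -0.278, -0.13, 0, 0, 0, 1], [-0.032, -0.29, -0.13, 0, 0, 0, 1], [-0.032, -0.29, -0.13, 0, 0, 0, 1], [-0.032, -0.29, -0.13, 0, 0, 0, 1]],
])

```text
time_s: 9.6
ee_pos: [0.6154, -0.024, 0.0893]
eef_rot: [3.141, -0.0, -3.141]
force: [1.0, 0.1, -0.5]
grip_width: 0.027
grip_force: 8.0
```

To row units: 68 mm is 0.136, 67 mm is 0.134.

Request:
arm_command([
  [[0, 0, 0.05, 0, 0, 0, 1], [0, 0, 0.09, 0, 0, 0, 1], [0, 0, 0.116, 0, 0, 0, 1], [0, 0, 0.128, 0, 0, 0, 1], [0, 0, 0.132, 0, 0, 0, 1], [0, 0, 0.134, 0, 0, 0, 1], [0, 0, 0.136, 0, 0, 0, 1], [0, 0, 0.136, 0, 0, 0, 1]],
])

```text
time_s: 10.4
ee_pos: [0.6157, -0.0249, 0.0219]
eef_rot: [-3.142, 0.001, -3.141]
force: [-0.8, -0.7, -0.2]
grip_width: 0.0267
grip_force: 8.0
```

Run:
```python
from station import ctrl,cams
import cv2,numpy as np
p,z=cams.camera("wrist");s,_=cams.camera("side")
c=cv2.resize(s[190:290,210:350],None,fx=3,fy=3,interpolation=2)
w=cv2.resize(p[140:340,220:420],(300,300));cv2.imwrite("pics/a2.png",np.hstack([c,w]))
```

```text
(no output)
```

View pics/a2.png

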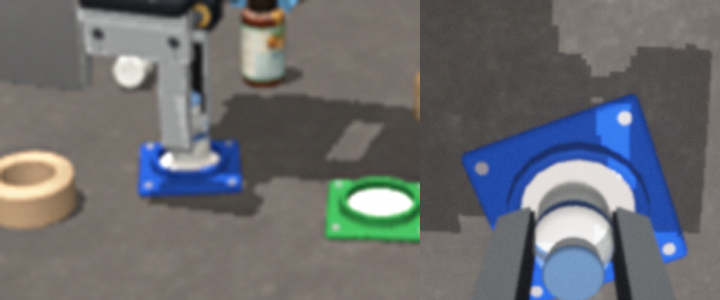

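The blue vial is centred in its collar. I lower it 1 mm, release it and lift away.

To row units: -90 mm is -0.18, -70 mm is -0.14.

Request:
arm_command([
  [[0, 0, 0.002, 0, 0, 0, 1], [0, 0, 0.002, 0, 0, 0, 1], [0, 0, 0.002, 0, 0, 0, -0.2], [0, 0, 0.002, 0, 0, 0, -0.2], [0, 0, 0.002, 0, 0, 0, -0.2], [0, 0, 0.002, 0, 0, 0, -0.2], [0, 0, 0.002, 0, 0, 0, -0.2], [0, 0, -0.05, 0, 0, 0, -0.2], [0, 0, -0.14, 0, 0, 0, -0.2], [0, 0, -0.18, 0, 0, 0, -0.2], [0, 0, -0.18, 0, 0, 0, -0.2]],
])

```text
time_s: 11.6
ee_pos: [0.6169, -0.025, 0.1149]
eef_rot: [-3.141, 0.006, -3.141]
force: [-0.5, 0.5, -1.0]
grip_width: 0.0564
grip_force: 0.0
```

To row units: 148 mm is 0.296, -127 mm is -0.254.

Request:
arm_command([
  [[0.07, -0.05, 0, 0, 0, 0, -0.2], [0.15, -0.11, 0, 0, 0, 0, -0.2], [0.224, -0.18, 0, 0, 0, 0, -0.2], [0.28, -0.238, 0, 0, 0, 0, -0.2], [0.296, -0.254, 0, 0, 0, 0, -0.2], [0.296, -0.254, 0, 0, 0, 0, -0.2], [0.296, -0.254, 0, 0, 0, 0, -0.2]],
])

```text
time_s: 12.3
ee_pos: [0.468, -0.1514, 0.111]
eef_rot: [3.141, -0.0, -3.141]
force: [0.2, 0.2, 0.9]
grip_width: 0.0567
grip_force: 0.0
```

Run:
```python
from station import ctrl,cams
from h import *
import pickle
d=pickle.load(open("d0.pkl","rb"))
i=cams.camera_info("wrist");p,z=cams.camera("wrist");cv2.imwrite("pics/w3.png",p);print(np.round(ctrl.get_obs()["ee_pos"],4))
q=p[225:290,280:365].astype(int);m=((q[...,1]-q[...,2]>25)&(q[...,1]-q[...,0]>12)).astype(np.uint8);n,l,s,c=cv2.connectedComponentsWithStats(m);j=1+s[1:,4].argmax()
b=c[j]+(280,225);print(s[j],b,fplane(i,*b,.05),tri([fray(i,*b),ray(d["scene"][0],325.3,291.6),ray(d["side"][0],354,209)]))
```

```text
[ 0.4682 -0.1511  0.1111]
[ 31  18  26  27 548] [323.33759124 255.9580292 ] [ 0.4691 -0.1506  0.05  ] (array([ 0.46891911, -0.15104408,  0.047311  ]), np.float64(0.0015369622029081326))
```

View pics/w3.png

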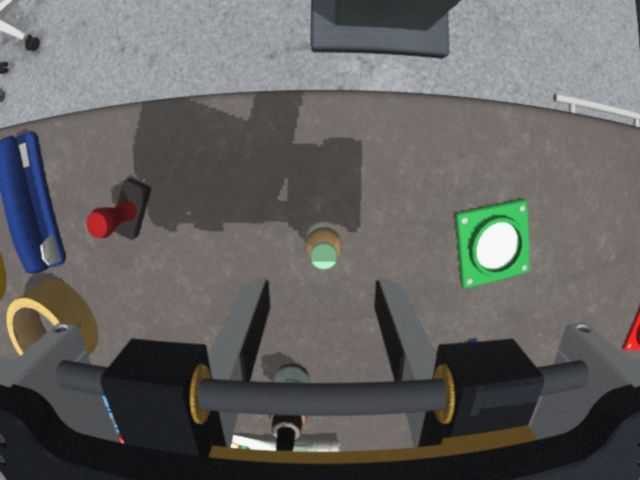

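The green cap is at (323,256), centred between the fingers, and the green stand is at (497,245).

To row units: 96 mm is 0.192, 91 mm is 0.182.

Request:
arm_command([
  [[-0.002, 0, 0.08, 0, 0, 0, -0.2], [-0.002, 0, 0.15, 0, 0, 0, -0.2], [-0.002, 0, 0.192, 0, 0, 0, -0.2], [-0.002, 0, 0.192, 0, 0, 0, -0.2], [-0.002, 0, 0.192, 0, 0, 0, 1], [-0.002, 0, 0.192, 0, 0, 0, 1], [-0.002, 0, 0.192, 0, 0, 0, 1], [-0.002, 0, 0.192, 0, 0, 0, 1], [-0.002, 0, 0.192, 0, 0, 0, 1], [-0.002, 0, 0.192, 0, 0, 0, 1], [-0.002, 0, 0.182, 0, 0, 0, 1], [-0.002, 0, 0.172, 0, 0, 0, 1]],
], squeeze=8)

```text
time_s: 13.55
ee_pos: [0.4684, -0.1519, 0.0258]
eef_rot: [3.142, -0.0, -3.141]
force: [-0.0, 0.8, -0.9]
grip_width: 0.0267
grip_force: 8.0
```

To row units: 150 mm is 0.3, 143 mm is 0.286.

Request:
arm_command([
  [[0, 0, -0.05, 0, 0, 0, 1], [0, 0, -0.12, 0, 0, 0, 1], [0, 0.02, -0.13, 0, 0, 0, 1], [-0.002, 0.07, -0.13, 0, 0, 0, 1], [-0.006, 0.13, -0.13, 0, 0, 0, 1], [-0.008, 0.19, -0.13, 0, 0, 0, 1], [-0.01, 0.248, -0.13, 0, 0, 0, 1], [-0.012, 0.286, -0.13, 0, 0, 0, 1], [-0.012, 0.3, -0.13, 0, 0, 0, 1], [-0.012, 0.3, -0.13, 0, 0, 0, 1], [-0.012, 0.3, -0.13, 0, 0, 0, 1]],
])

```text
time_s: 14.65
ee_pos: [0.4744, -0.0024, 0.0904]
eef_rot: [-3.141, -0.0, 3.142]
force: [0.0, 0.4, -0.3]
grip_width: 0.0269
grip_force: 8.0
```

To row units: 68 mm is 0.136, 67 mm is 0.134.

Request:
arm_command([
  [[0, 0, 0.05, 0, 0, 0, 1], [0, 0, 0.09, 0, 0, 0, 1], [0, 0, 0.116, 0, 0, 0, 1], [0, 0, 0.128, 0, 0, 0, 1], [0, 0, 0.132, 0, 0, 0, 1], [0, 0, 0.134, 0, 0, 0, 1], [0, 0, 0.136, 0, 0, 0, 1], [0, 0, 0.136, 0, 0, 0, 1]],
])

```text
time_s: 15.45
ee_pos: [0.4747, -0.0019, 0.0229]
eef_rot: [-3.142, 0.001, -3.141]
force: [-1.4, -0.3, -0.3]
grip_width: 0.0273
grip_force: 8.0
```

Run:
```python
from station import ctrl,cams
import cv2,numpy as np
p,z=cams.camera("wrist");s,_=cams.camera("side")
c=cv2.resize(s[190:290,260:400],None,fx=3,fy=3,interpolation=2)
w=cv2.resize(p[140:340,220:420],(300,300));cv2.imwrite("pics/a3.png",np.hstack([c,w]))
```

```text
(no output)
```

View pics/a3.png

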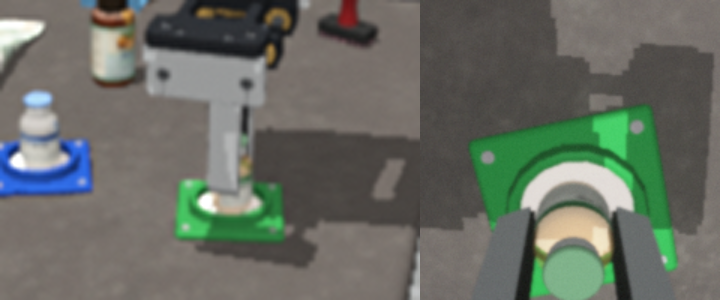

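The green vial is in its collar and the blue one stands upright in its own. I lower green about 2 mm, release it and retreat.

To row units: -110 mm is -0.22, -70 mm is -0.14.

Request:
arm_command([
  [[0, 0, 0.002, 0, 0, 0, 1], [0, 0, 0.004, 0, 0, 0, 1], [0, 0, 0.004, 0, 0, 0, -0.2], [0, 0, 0.004, 0, 0, 0, -0.2], [0, 0, 0.004, 0, 0, 0, -0.2], [0, 0, 0.004, 0, 0, 0, -0.2], [0, 0, 0.004, 0, 0, 0, -0.2], [0, 0, -0.05, 0, 0, 0, -0.2], [0, 0, -0.14, 0, 0, 0, -0.2], [0, 0, -0.22, 0, 0, 0, -0.2], [0, 0, -0.22, 0, 0, 0, -0.2], [0, 0, -0.22, 0, 0, 0, -0.2]],
])

```text
time_s: 16.75
ee_pos: [0.4746, -0.0019, 0.1327]
eef_rot: [-3.141, 0.001, -3.141]
force: [-0.2, -0.3, -0.2]
grip_width: 0.0565
grip_force: 0.0
```

Run:
```python
from station import ctrl,cams
import cv2,numpy as np,pickle
from h import *
d=pickle.load(open("d0.pkl","rb"))
s,_=cams.camera("side");c,_=cams.camera("scene");w,_=cams.camera("wrist");i=cams.camera_info("wrist")
b=blob(c,(285,248),16,"green");print(b)
cv2.imwrite("pics/f.png",np.hstack([cv2.resize(s[170:390,190:410],(400,400)),cv2.resize(c[170:380,210:420],(400,400))]))
```

```text
[(21, np.float64(293.0), np.float64(262.9), [20, 29, 10, 4]), (12, np.float64(277.0), np.float64(263.2), [5, 30, 6, 3])]
```

View pics/f.png

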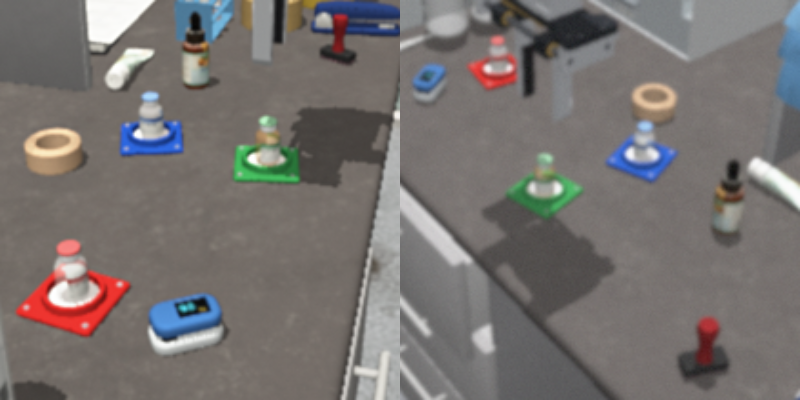

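All three vials stand upright in the collars of their own colour, the bystanders have not moved, and the gripper is clear.

```bash
python3 -c "
from station import ctrl
print(ctrl.hand_in())"
```

```text
the job is handed in; nothing more can be done
None
```

The job is handed in: the red, green and blue vials each stand upright and released in the stand of their own colour, and the last pictures show the dropper bottle, oximeter and stamp where they were; the hand-in call gave no verdict.

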